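Set out the dough cutters in order of size

TASK

Set the four round dough cutters out on the rack in order of size, one in the middle of each rubber pad, the smallest on the pad next to the flour dredger and the largest at the far end of the row. Leave every cutter standing upright with its beaded edge up, never tipping one over, and leave the dredger where it stands.

Things in the scene. Friction and masses are not known exactly. Their poses are not given: they have to be found in the camera images.
- rack: low rack, fixed to the bench: a flat pale wooden board 135 mm deep (its x), 370 mm long (its y) and 8 mm thick, with an 8 mm round steel bar along its far (+x) long edge, 78 mm behind the line of pads and up to 28 mm above the bench. Origin at bench level under the middle of the line of pads; x points away from the robot towards the bar, y runs along the row of pads, z up. The four pads lie on its board at x = 0 and y = -135, -45, +45 and +135 mm in this frame
- pad_a: one of four identical round black rubber pads in a row on the rack, 72 mm across and 2 mm thick, fixed; their upper faces are 10 mm above the bench. Origin at the centre of its underside (8 mm above the bench). Which pad is where in the row varies: tell them apart by position
- pad_b: one of four identical round black rubber pads in a row on the rack, 72 mm across and 2 mm thick, fixed; their upper faces are 10 mm above the bench. Origin at the centre of its underside (8 mm above the bench). Which pad is where in the row varies: tell them apart by position
- pad_c: one of four identical round black rubber pads in a row on the rack, 72 mm across and 2 mm thick, fixed; their upper faces are 10 mm above the bench. Origin at the centre of its underside (8 mm above the bench). Which pad is where in the row varies: tell them apart by position
- pad_d: one of four identical round black rubber pads in a row on the rack, 72 mm across and 2 mm thick, fixed; their upper faces are 10 mm above the bench. Origin at the centre of its underside (8 mm above the bench). Which pad is where in the row varies: tell them apart by position
- cutter_32_centre (a point): the smallest of four white plastic round dough cutters: an upright open tube 32 mm in outer diameter, 50 mm high, wall 3 mm, with a beaded edge at the top, open at both ends, at most 100 g. The point lies on its axis half-way up (25 mm above its lower edge); z is its axis, pointing to the beaded edge. It starts standing upright on the bench on the robot's side of the rack; grip it across the outside from above
- cutter_42_centre (a point): the second smallest of four white plastic round dough cutters: an upright open tube 42 mm in outer diameter, 50 mm high, wall 3 mm, with a beaded edge at the top, open at both ends, at most 100 g. The point lies on its axis half-way up (25 mm above its lower edge); z is its axis, pointing to the beaded edge. It starts standing upright on the bench on the robot's side of the rack; grip it across the outside from above
- cutter_52_centre (a point): the second largest of four white plastic round dough cutters: an upright open tube 52 mm in outer diameter, 50 mm high, wall 3 mm, with a beaded edge at the top, open at both ends, at most 100 g. The point lies on its axis half-way up (25 mm above its lower edge); z is its axis, pointing to the beaded edge. It starts standing upright on the bench on the robot's side of the rack; grip it across the outside from above
- cutter_62_centre (a point): the largest of four white plastic round dough cutters: an upright open tube 62 mm in outer diameter, 50 mm high, wall 3 mm, with a beaded edge at the top, open at both ends, at most 100 g. The point lies on its axis half-way up (25 mm above its lower edge); z is its axis, pointing to the beaded edge. It starts standing upright on the bench on the robot's side of the rack; grip it across the outside from above
- dredger: flour dredger: a closed round metal shaker 62 mm across and 85 mm high with a domed lid with small dark holes, loose, standing on the bench just beyond one end of the rack, 235 mm from the rack's middle along its y (at either end; an amber glass jar with a black lid, 56 mm across and 80 mm high, stands at the same place beyond the other end). Origin at the centre of its underside. It marks the end where the smallest cutter goes and is to be left alone
Things that resemble listed ones, but are neither listed nor needed, are in the scene too. What is shaped like the part that bears cutter_62_centre but purple is not meant.

How it is judged (in metres and radians):
At the end, for the whole second after the job is handed in: All four cutters stand upright (within 0.1 rad) and at rest on the rack's pads, each centred within 12 mm along and across the row, in order of size from the smallest on the pad nearest the dredger to the largest on the farthest pad; the dredger is within 20 mm of where it began (x of cutter_32_centre in the frame of rack between -0.012 and 0.012 m and height (world z) of cutter_32_centre between 0.031 and 0.039 m and angle between each of cutter_32_centre, cutter_42_centre, cutter_52_centre, cutter_62_centre's own z axis and vertical below 0.1 rad and linear speed of each of cutter_32, cutter_42, cutter_52, cutter_62 below 0.02 m/s and angular speed of each of cutter_32, cutter_42, cutter_52, cutter_62 below 0.2 rad/s and x of cutter_42_centre in the frame of rack between -0.012 and 0.012 m and height (world z) of cutter_42_centre between 0.031 and 0.039 m and x of cutter_52_centre in the frame of rack between -0.012 and 0.012 m and height (world z) of cutter_52_centre between 0.031 and 0.039 m and x of cutter_62_centre in the frame of rack between -0.012 and 0.012 m and height (world z) of cutter_62_centre between 0.031 and 0.039 m and ((y of dredger in the frame of rack above 0 m and y of cutter_32_centre in the frame of rack between 0.123 and 0.147 m and y of cutter_42_centre in the frame of rack between 0.033 and 0.057 m and y of cutter_52_centre in the frame of rack between -0.057 and -0.033 m and y of cutter_62_centre in the frame of rack between -0.147 and -0.123 m) or (y of dredger in the frame of rack below 0 m and y of cutter_32_centre in the frame of rack between -0.147 and -0.123 m and y of cutter_42_centre in the frame of rack between -0.057 and -0.033 m and y of cutter_52_centre in the frame of rack between 0.033 and 0.057 m and y of cutter_62_centre in the frame of rack between 0.123 and 0.147 m)) and distance of dredger from where it was at the start of the episode below 0.02 m); the robot touches nothing.
It fails at once if a cutter is tipped over (angle between any of cutter_32_centre, cutter_42_centre, cutter_52_centre, cutter_62_centre's own z axis and vertical above 0.7 rad).
It fails at once if the flour dredger is moved by more than 20 mm or tipped over (distance of dredger from where it was at the start of the episode above 0.02 m or angle between dredger's own z axis and vertical above 0.4 rad).
It also fails if it takes over 93 s, if anything falls off the work surface, if the arm or the gripper's body presses on something with over 40 N, if the wrist force passes 120 N, or if a joint passes its speed limit or range.

ROBOT

A 6-joint arm with a two-finger parallel gripper is mounted at the origin on the work surface. World frame = base frame: x ahead of the robot, y to its left, z up, the work surface at z = 0. Lengths are in m, angles in degrees, forces in N, time in s.
With the tool pointing down it reaches from about 0.275 to 0.75 m from the base axis. Payload 10.2 kg.
Tool frame: the origin (TCP) lies midway between the tips of the shut fingers; the grasp point (between the pads) lies r.grasp_offset behind it (r.grasp_offset is the distance from the TCP to the grasp point, in m); z points along the fingers, y is the line along which they close (so a half turn about z gives the same grasp; the last joint's range is limited). The gripper opens to 88 mm and grips with 3 to 60 N. Pads are 18 mm wide; open, the fingers measure 123 mm over their backs; the gripper's body (75 mm by 187 mm) begins 45 mm behind the grasp point.
Start: joints at [-85.508, 17.928, 85.812, -0, 76.261, -12.8], TCP at [0.156, -0.501, 0.239] pointing down, gripper open.
Joint ranges: [-168.41, 168.41], [-55.51, 124.54], [10.69, 146.95], [-70.63, 250.63], [1, 178], [-165.06, 165.06]. Speed limits (degrees/s): [136.94, 136.94, 172.46, 180, 180, 180].

INTERFACE

Orientations are given as [roll, pitch, yaw] about the fixed x, y, z axes, in that order (R = Rz(yaw) Ry(pitch) Rx(roll)).
In Python, from rig import r, optics, order gives the robot as it stands.
- The arm moves only by the tool move_arm, never from a script. Its argument "deltas" is a list of rows, each a list of 7 numbers: the closure in counts, from 0 (fully open) to 255 (shut), then the shift along the tool's x, y, z in mm, then the turn, a rotation vector about the tool's x, y, z in degrees. A call has 1 to 10 rows; each row is the pose to reach, as a shift and turn from the pose commanded when the call began, along the tool's axes at that moment; what a row does not reach only later rows make up. A row lasts 1/12 s, in which the tool goes at most 41.7 mm and 7.16 degrees, less where a joint would pass 70% of its speed; a pose out of reach is approached as far as the arm can. A call with a gripper value outside its range is refused whole. The fingers move at their own pace and stop on an object; "newtons" is the grip in N (left out, the last holds). Time passes only in rows, so rows that repeat a pose let the fingers close. It gives the time, the measured TCP pose, the force, the opening and the grip force at its end, in the units of the state.
- r.state(): the state, without advancing time (a new reading comes with each control period).
- optics.get_image(name): name is "side" or "top"; returns the picture (480x640x3 uint8, red, green, blue); there is no depth.
- optics.get_calibration(name): a dict with "fx", "fy", "cx", "cy" (pixels), "world_to_cam" (4x4, takes a point from world to camera coordinates). Camera axes: x right, y up, looking along -z (the intrinsics and any distortion apply to the point x, -y, -z); pixel columns grow to the right and rows downward; lengths in m; the calibration is good to about 2 mm. A picture is of the moment at which its call begins. get_calibration takes no time and is no camera call.
- order.finish_job(): hands the job in; it is judged then, once.
The state is a dict: "time": time; "joint_positions": joint angles; "joint_velocities": joint speeds; "joint_torque": joint torques, N m; "eef_pos": TCP position; "orientation": TCP orientation; "wrist_force": force on the tool from outside, world axes, zero at the start; "wrist_torque": the same for the moment, N m; "width": opening from 0.0 (shut) to 1.0 (fully open); "grip_force": force on a finger pad.
Only numpy, scipy, OpenCV 4.12 (cv2) and the standard library are available. Lean on these libraries where they do the work, as an engineer would, in place of code of your own. Each camera call takes 0.05 s, during which the arm holds its last target. There are 200 camera calls.

## Working session

There is one attempt and no reset: what is moved stays moved. The work goes in short steps, Python scripts to look and compute and a tool call to move; the robot and the scene stay as the last step left them, time stands still between calls to the robot, and variables do not carry over. Pictures are saved under pics/ and viewed, at most 14 in all, crops included, and the job is handed in when it is done.

Besides the shell and the picture viewer there is one more tool, called after ">>>" as name(argument=value, ...) on one line, values as JSON. move_arm: Moves the arm, as the interface text tells. Its arguments: {"type":"object","properties":{"deltas":{"type":"array"},"newtons":{"type":"number"}},"required":["deltas"]}

```bash
mkdir -p pics
python3 - <<'E'
from rig import r, optics, order
import cv2
for n in("top","side"):
    cv2.imwrite(f"pics/{n}0.png",optics.get_image(n)[:,:,::-1]); print(optics.get_calibration(n))
print(r.state(), r.grasp_offset)
E
```

```text
{'fx': 574.4594334643826, 'fy': 574.4594334643826, 'cx': 326.9880389422465, 'cy': 246.191601984513, 'world_to_cam': array([[ 0.02802988, -0.99957966, -0.00740492, -0.00332452],
       [ 0.99659686,  0.02737024,  0.07775326, -0.52408805],
       [-0.0775179 , -0.00955914,  0.99694513, -0.87336287],
       [ 0.        ,  0.        ,  0.        ,  1.        ]])}
{'fx': 480.7370773317135, 'fy': 480.7370773317135, 'cx': 319.06495345617117, 'cy': 240.97803931969892, 'world_to_cam': array([[-0.97808971, -0.20710082,  0.02120773,  0.53299739],
       [ 0.12859072, -0.52088835,  0.84388373, -0.10039803],
       [-0.16372215,  0.82812112,  0.53610678, -0.85074838],
       [ 0.        ,  0.        ,  0.        ,  1.        ]])}
{'time': 0.1, 'joint_positions': array([-8.55091434e+01,  1.79566932e+01,  8.58478225e+01, -2.74031517e-03,
        7.62610647e+01, -1.28010907e+01]), 'joint_velocities': array([-0.06227557, -0.06005239, -0.16554863,  0.11846033, -0.04253138,
       -0.06470297]), 'joint_torque': array([ 2.14562708e-03, -4.02813113e+01, -2.52643007e+01,  6.94862916e-02,
        3.42398998e-02, -4.92561571e-05]), 'eef_pos': array([ 0.15600078, -0.5010644 ,  0.23822629]), 'orientation': array([-1.79935460e+02, -1.19354331e-02,  1.72925930e+01]), 'wrist_force': array([ 0.05984157, -0.37050294, -0.14776979]), 'wrist_torque': array([-0.03872066,  0.00155307, -0.04192807]), 'grip_force': 0.0, 'width': 1.0033649766302657} 0.0187
```

View pics/top0.png

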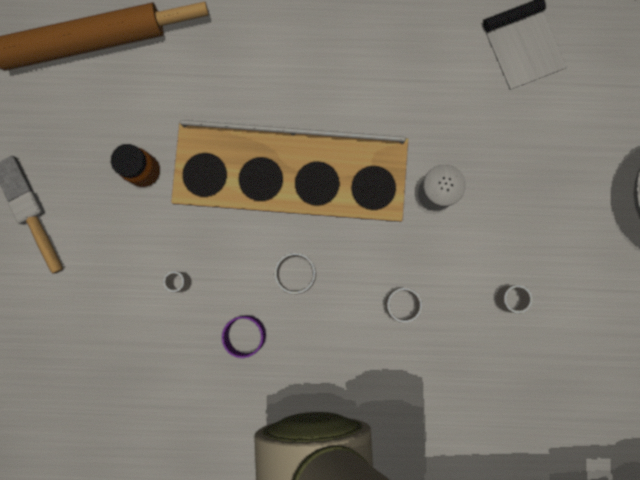

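View pics/side0.png

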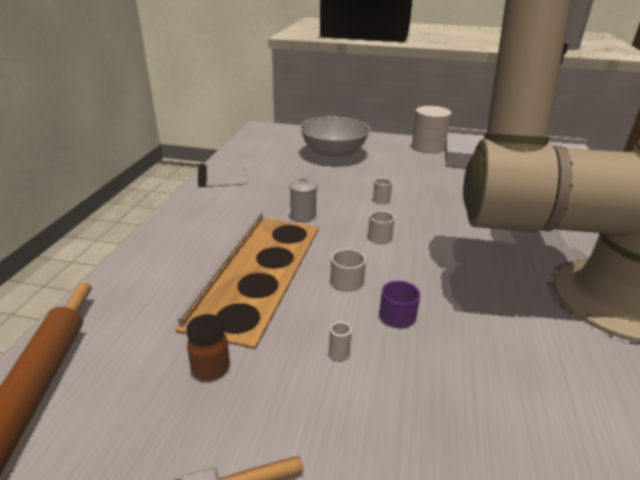

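The top view shows pads at (205,175), (261,179), (317,183) and (373,187), with the dredger right at (444,185) and the jar left. The white rings are at (176,281) for 32, (516,298) for 42, (403,304) for 52 and (295,273) for 62. The purple decoy is at (244,336). The side view agrees: four white cutters standing on the robot's side of the rack.

```bash
cat > h.py <<'E'
import numpy as np, cv2
from rig import r, optics, order
def cast(n,u,v,z):
    c=optics.get_calibration(n); T=c["world_to_cam"]; R=T[:3,:3]; o=-R.T@T[:3,3]
    d=R.T@np.array([(u-c["cx"])/c["fx"],-(v-c["cy"])/c["fy"],-1]); return o+d*(z-o[2])/d[2]
def ppm(z,p):
    c=optics.get_calibration("top");T=c["world_to_cam"]; return c["fx"]/-(T[2,:3]@[*p[:2],z]+T[2,3])
def ring(im,u,v,z,w=34,S=4,d=None):
    g=im[v-w:v+w,u-w:u+w]; g=cv2.resize(g,None,fx=S,fy=S,interpolation=cv2.INTER_CUBIC)
    k=ppm(z,cast("top",u,v,z))*S*d/2
    c=cv2.HoughCircles(cv2.cvtColor(g,cv2.COLOR_RGB2GRAY),cv2.HOUGH_GRADIENT_ALT,1.5,5,param1=80,param2=0.4,minRadius=int(k*.8),maxRadius=int(k*1.15))
    return None if c is None else [((q[0]+.5)/S-.5+u-w,(q[1]+.5)/S-.5+v-w,q[2]/k) for q in c[0]]
def pads(im):
    m=cv2.inRange(im,(0,0,0),(60,60,60))[140:215,170:410]
    n,_,s,ce=cv2.connectedComponentsWithStats(m)
    return sorted([cast("top",ce[i][0]+170,ce[i][1]+140,.01)[:2] for i in range(1,n) if s[i,4]>600],key=lambda p:p[1])
E
python3 - <<'E'
from h import *
im=cv2.cvtColor(cv2.imread("pics/top0.png"),cv2.COLOR_BGR2RGB)
P=np.array(pads(im)); print("pads",P.round(4)); d=P[-1]-P[0]; print("rack yaw",np.degrees(np.arctan2(-d[0],d[1])),np.diff(P,axis=0).round(4), P.mean(0))
o=cv2.resize(im[240:360,150:550],None,fx=2,fy=2)[:,:,::-1].copy()
for D,u,v in((32,176,281),(42,516,298),(52,403,304),(62,295,273)):
    for q in ring(im,u,v,.05,d=D/1000) or []: 
        print(D,np.round(q,2),cast("top",q[0],q[1],.05).round(4)); k=ppm(.05,[.4,0])*D/2000
        cv2.circle(o,(int(2*(q[0]-150)),int(2*(q[1]-240))),int(2*k*q[2]),(0,0,255),1)
cv2.imwrite("pics/o.png",o)
E
```

```text
pads [[ 0.6203 -0.0593]
 [ 0.6248  0.0305]
 [ 0.6295  0.1202]
 [ 0.634   0.2099]]
rack yaw -2.9190765940279233 [[0.0045 0.0897]
 [0.0047 0.0897]
 [0.0045 0.0897]] [0.62716812 0.07533403]
32 [181.38 281.88   0.92] [0.462  0.2277 0.05  ]
32 [173.12 281.12   0.99] [0.4628 0.2402 0.05  ]
42 [508.25 297.38   0.99] [ 0.4526 -0.2612  0.05  ]
42 [517.62 298.88   0.84] [ 0.4508 -0.2752  0.05  ]
52 [403.5  305.62   0.95] [ 0.436  -0.1056  0.05  ]
52 [399.38 304.12   0.87] [ 0.438  -0.0994  0.05  ]
52 [399.38 304.12   1.02] [ 0.438  -0.0994  0.05  ]
62 [295.5  273.5    0.97] [0.4793 0.057  0.05  ]
62 [295.5  273.5    0.83] [0.4793 0.057  0.05  ]
```

View pics/o.png

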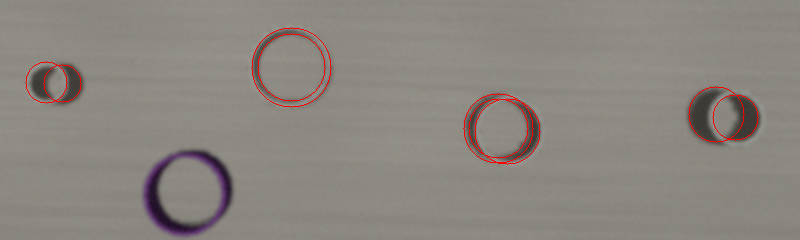

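The overlays sit ambiguously on the rims, because of the dark inner and outer walls. I'll zoom in.

Run:
```python
from h import *
im=cv2.imread("pics/top0.png")
t=[cv2.resize(im[v-25:v+25,u-30:u+30],(390,290),interpolation=cv2.INTER_CUBIC) for u,v in((176,281),(516,298),(403,304),(295,273))]
o=np.vstack([np.hstack(t[:2]),np.hstack(t[2:])])
cv2.imwrite("pics/z.png",cv2.convertScaleAbs(o,alpha=1.6,beta=-60))
```

```text
(no output)
```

View pics/z.png

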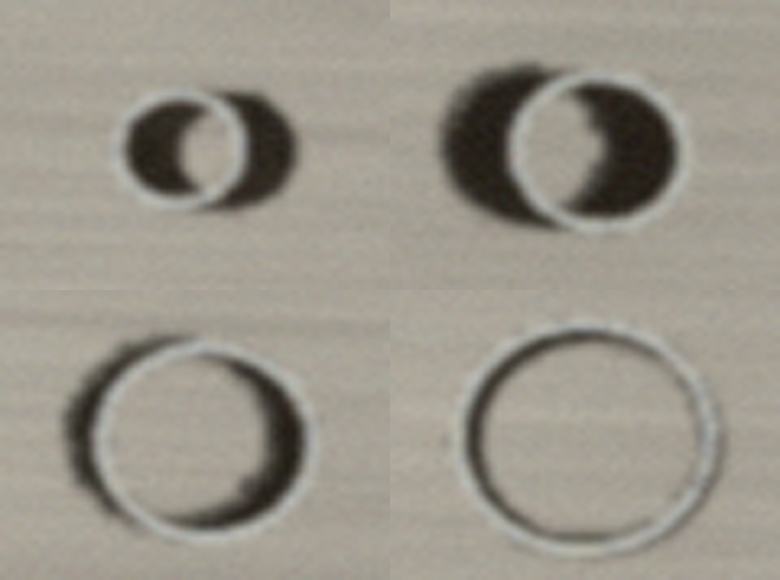

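The bright rims are clear in the zoom: 32 centre about (174.5,280.5), 42 about (517,298), 52 about (404.5,304.5) and 62 about (296,273). I'll mask those rims and fit ellipses.

```bash
cat >> h.py <<'E'
def rim(im,u,v,z,w=30,S=6):
    g=cv2.resize(im[v-w:v+w,u-w:u+w],None,fx=S,fy=S,interpolation=cv2.INTER_CUBIC)
    b=g[:,:,2].astype(float); m=(b>np.median(b)+14).astype(np.uint8)
    n,l,s,_=cv2.connectedComponentsWithStats(m); i=1+np.argmax(s[1:,4])
    cs=cv2.findContours((l==i).astype(np.uint8),cv2.RETR_EXTERNAL,cv2.CHAIN_APPROX_NONE)[0]
    (x,y),ax,_=cv2.fitEllipse(cv2.convexHull(max(cs,key=len)))
    q=((x+.5)/S-.5+u-w,(y+.5)/S-.5+v-w); p=cast("top",*q,z)
    return np.round(q,1),np.round(np.array(ax)/S/ppm(z,p)*1000,1),p[:2].round(4)
E
python3 - <<'E'
from h import *
im=cv2.cvtColor(cv2.imread("pics/top0.png"),cv2.COLOR_BGR2RGB)
for u,v in((176,281),(516,298),(403,304),(295,273)): print(*rim(im,u,v,.05))
E
```

```text
[168.6 289.9] [1.  2.9] [0.4494 0.2464]
[530.1 293.5] [1.7 4.1] [ 0.4594 -0.2938]
[405.2 321.4] [1.4 8.5] [ 0.4127 -0.1086]
[277.3 262.9] [1.5 3.6] [0.4944 0.0848]
```

```bash
sed -i 's/b=g\[:,:,2\].astype(float); m=.*/b=cv2.GaussianBlur(g[:,:,2].astype(float)+g[:,:,1]-g[:,:,0],(0,0),2); m=(b>np.median(b)+T).astype(np.uint8)/; s/def rim(im,u,v,z,w=30,S=6)/def rim(im,u,v,z,w=30,S=6,T=8)/' h.py
python3 - <<'E'
from h import *
im=cv2.cvtColor(cv2.imread("pics/top0.png"),cv2.COLOR_BGR2RGB)
for u,v in((176,281),(516,298),(403,304),(295,273)):
    print(*[x for T in (6,9,12) for x in rim(im,u,v,.05,T=T)])
print(im[281,100:104], im[270:276,276:282].tolist()[2])
E
```

```text
[171.3 281.2] [28.1 32.1] [0.4626 0.2429] [169.2 284.2] [18.4 24.9] [0.458  0.2459] [167.7 286.8] [ 8.7 18.6] [0.4541 0.2479]
[519.3 298.7] [41.2 42.9] [ 0.4511 -0.2776] [519.1 298.7] [39.3 42. ] [ 0.451  -0.2774] [528.4 293.3] [ 7.4 15.6] [ 0.4595 -0.2912]
[405.1 304.9] [51.  52.7] [ 0.4371 -0.1079] [401.6 302.1] [37.8 46.7] [ 0.4411 -0.1026] [409.6 314.2] [19.8 34.2] [ 0.4235 -0.1148]
[292.2 271.9] [61.8 68.5] [0.4816 0.062 ] [286.7 273.1] [39.3 53.2] [0.4796 0.0702] [276.8 264.9] [ 4.2 16.4] [0.4915 0.0855]
[[139 135 129]
 [138 134 128]
 [139 136 129]
 [139 137 128]] [[123, 123, 117], [81, 79, 76], [80, 77, 72], [115, 110, 106], [138, 134, 127], [145, 140, 133]]
```

```bash
cat >> h.py <<'E'
from scipy.spatial.transform import Rotation as Ro
Y=87.1
def go(*pts):
    s=r.state(); A=Ro.from_euler("xyz",s["orientation"],degrees=True); G=Ro.from_euler("xyz",[180,0,Y],degrees=True)
    print(round(s["time"],2),s["eef_pos"].round(4),s["orientation"].round(2),"turn",(A.inv()*G).as_rotvec(degrees=True).round(2))
    for p in pts: print(p,(1000*A.inv().apply(np.array(p)-s["eef_pos"])).round(1))
E
python3 - <<'E'
from h import *
for D,u,v in((32,173.9,281.2),(42,518.2,298.4),(52,404.4,304.6),(62,295.1,272.9)): print(D,cast("top",u,v,.05).round(4))
p=cast("top",404.4,304.6,.05); go([p[0],p[1],.12])
E
```

```text
32 [0.4627 0.239  0.05  ]
42 [ 0.4515 -0.276   0.05  ]
52 [ 0.4375 -0.1069  0.05  ]
62 [0.4802 0.0576 0.05  ]
0.1 [ 0.156  -0.5011  0.2382] [-1.7994e+02 -1.0000e-02  1.7290e+01] turn [-5.000e-02 -5.000e-02 -6.981e+01]
[np.float64(0.4375388440017195), np.float64(-0.10688221382968166), 0.12] [ 386.  -292.5  118.6]
```

>>> move_arm(deltas=[[0,349,-127,100,0,0,-69.8],[0,349,-127,100,0,0,-69.8],[0,349,-127,100,0,0,-69.8],[0,349,-127,100,0,0,-69.8],[0,349,-127,100,0,0,-69.8],[0,349,-127,100,0,0,-69.8],[0,349,-127,100,0,0,-69.8],[0,349,-127,100,0,0,-69.8],[0,349,-127,100,0,0,-69.8],[0,349,-127,100,0,0,-69.8]], newtons=8)

```text
time: 0.93
eef_pos: [0.4541, -0.2723, 0.1368]
orientation: [-179.9, -0.1, 87.7]
wrist_force: [0.8, -1.6, -0.3]
width: 1.001
grip_force: 0.0
```

```bash
python3 -c "
from h import *
go([.4515,-.276,.14],[.4515,-.276,.012])"
```

```text
0.93 [ 0.4541 -0.2723  0.1368] [-1.7992e+02 -1.5000e-01  8.7680e+01] turn [-0.08 -0.15  0.58]
[0.4515, -0.276, 0.14] [-3.8 -2.4 -3.2]
[0.4515, -0.276, 0.012] [ -4.1  -2.2 124.8]
```

>>> move_arm(deltas=[[0,0,0,0,0,0,0],[0,0,0,0,0,0,0],[0,0,0,0,0,0,0]])

```text
time: 1.18
eef_pos: [0.4509, -0.2771, 0.139]
orientation: [180.0, 0.0, 86.9]
wrist_force: [-0.1, -0.1, 0.2]
width: 1.003
grip_force: 0.0
```

```bash
python3 -c "
from h import *
go([.4515,-.276,.14],[.4515,-.276,.012])"
```

```text
1.18 [ 0.4509 -0.2771  0.139 ] [1.800e+02 2.000e-02 8.687e+01] turn [ 0.    0.02 -0.23]
[0.4515, -0.276, 0.14] [ 1.1  0.6 -1. ]
[0.4515, -0.276, 0.012] [  1.2   0.6 127. ]
```

>>> move_arm(deltas=[[0,1,1,40,0,0,0],[0,1,1,75,0,0,0],[0,1,1,100,0,0,0],[0,1,1,118,0,0,0],[0,1,1,126,0,0,0],[0,1,1,126,0,0,0]])

```text
time: 1.68
eef_pos: [0.4514, -0.2758, 0.0118]
orientation: [-179.9, -0.1, 86.9]
wrist_force: [0.1, 0.1, 0.5]
width: 1.002
grip_force: 0.0
```

>>> move_arm(deltas=[[255,0,0,0,0,0,0],[255,0,0,0,0,0,0],[255,0,0,0,0,0,0],[255,0,0,0,0,0,0],[255,0,0,0,0,0,0],[255,0,0,0,0,0,0],[255,0,0,0,0,0,0]])

```text
time: 2.27
eef_pos: [0.4526, -0.2754, 0.0129]
orientation: [180.0, 0.0, 87.1]
wrist_force: [1.0, 0.4, 0.6]
width: 0.496
grip_force: 0.0
```

>>> move_arm(deltas=[[255,0,0,0,0,0,0],[255,0,0,0,0,0,0],[255,0,0,0,0,0,0],[255,0,0,-2,0,0,0],[255,0,0,-10,0,0,0],[255,0,0,-30,0,0,0]])

```text
time: 2.77
eef_pos: [0.4516, -0.2744, 0.0416]
orientation: [-179.8, -0.2, 87.1]
wrist_force: [0.0, -0.2, -0.5]
width: 0.471
grip_force: 8.0
```

```bash
python3 -c "
from h import *
go([.4525,-.2757,.142],[.6248,.0305,.142],[.6248,.0305,.024]); print(r.state()['width']*88)"
```

```text
2.77 [ 0.4516 -0.2744  0.0416] [-1.7981e+02 -1.6000e-01  8.7090e+01] turn [-0.19 -0.16 -0.01]
[0.4525, -0.2757, 0.142] [  -0.9    0.7 -100.4]
[0.6248, 0.0305, 0.142] [ 313.6  157.2 -100. ]
[0.6248, 0.0305, 0.024] [313.3 157.6  18. ]
41.40414905199512
```

Gripped (41.4 mm). Lift, carry to the second pad.

>>> move_arm(deltas=[[255,0,0,-40,0,0,0],[255,0,0,-80,0,0,0],[255,30,15,-100,0,0,0],[255,65,32,-100,0,0,0],[255,100,50,-100,0,0,0],[255,135,67,-100,0,0,0],[255,170,85,-100,0,0,0],[255,205,102,-100,0,0,0],[255,240,120,-100,0,0,0],[255,275,137,-100,0,0,0]])

```text
time: 3.6
eef_pos: [0.6039, -0.0057, 0.1434]
orientation: [180.0, 0.0, 87.1]
wrist_force: [0.4, 0.2, -1.3]
width: 0.468
grip_force: 8.0
```

>>> move_arm(deltas=[[255,22,12,0,0,0,0],[255,33,18,0,0,0,0],[255,38,20,0,0,0,0],[255,38,20,0,0,0,0],[255,38,20,0,0,0,0]])

```text
time: 4.02
eef_pos: [0.6248, 0.0281, 0.1428]
orientation: [-180.0, 0.0, 87.0]
wrist_force: [-0.7, -0.1, -0.4]
width: 0.473
grip_force: 8.0
```

```bash
python3 -c "
from h import *
go([.6248,.0305,.142],[.6248,.0305,.024]); print(r.state()['width']*88)"
```

```text
4.02 [0.6248 0.0281 0.1428] [-1.7997e+02  2.0000e-02  8.7040e+01] turn [-0.03  0.02 -0.06]
[0.6248, 0.0305, 0.142] [ 2.4 -0.1  0.8]
[0.6248, 0.0305, 0.024] [ 2.500e+00 -1.000e-01  1.188e+02]
41.588031507091536
```

>>> move_arm(deltas=[[255,2,0,35,0,0,0],[255,2,0,70,0,0,0],[255,2,0,95,0,0,0],[255,2,0,108,0,0,0],[255,2,0,115,0,0,0],[255,2,0,119,0,0,0],[255,2,0,120,0,0,0],[255,2,0,120,0,0,0]])

```text
time: 4.68
eef_pos: [0.626, 0.0309, 0.024]
orientation: [179.9, 0.0, 87.1]
wrist_force: [0.9, 0.1, -0.3]
width: 0.465
grip_force: 8.0
```

```bash
python3 -c "
from h import *
go([.6248,.0305,.022])"
```

```text
4.68 [0.626  0.0309 0.024 ] [1.7988e+02 1.0000e-02 8.7080e+01] turn [ 0.12  0.01 -0.02]
[0.6248, 0.0305, 0.022] [-0.5 -1.2  2. ]
```

>>> move_arm(deltas=[[255,0,0,1,0,0,0],[255,0,0,2,0,0,0],[120,0,0,2,0,0,0],[60,0,0,2,0,0,0],[0,0,0,2,0,0,0],[0,0,0,2,0,0,0],[0,0,0,-10,0,0,0],[0,0,0,-40,0,0,0],[0,0,0,-80,0,0,0],[0,0,0,-110,0,0,0]])

```text
time: 5.52
eef_pos: [0.6257, 0.0313, 0.1363]
orientation: [179.9, 0.0, 87.1]
wrist_force: [0.9, 0.7, 1.0]
width: 0.994
grip_force: 0.0
```

```bash
python3 -c "
from h import *
go([.4375,-.1069,.14],[.4375,-.1069,.012]); print(r.state()['width'])
im=optics.get_image('top'); cv2.imwrite('pics/t1.png',im[100:340,150:550,::-1].repeat(2,0).repeat(2,1))"
```

```text
5.52 [0.6257 0.0313 0.1363] [1.7988e+02 1.0000e-02 8.7100e+01] turn [ 0.12  0.01 -0.  ]
[0.4375, -0.1069, 0.14] [-147.6 -180.9   -4.1]
[0.4375, -0.1069, 0.012] [-147.5 -181.2  123.9]
0.9941630027446132
```

View pics/t1.png

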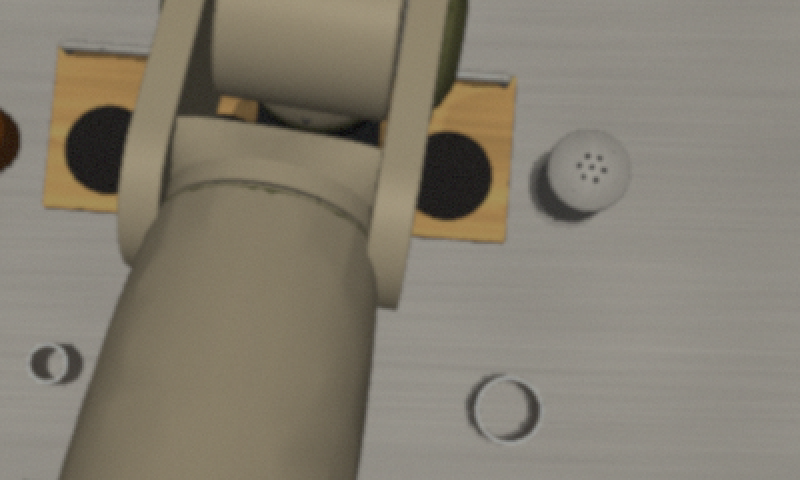

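The arm covers the placed 42. The dredger and the 52, at about (504,409) in the crop, haven't moved. On to the 52.

>>> move_arm(deltas=[[0,-22,-27,-4,0,0,0],[0,-45,-55,-4,0,0,0],[0,-68,-83,-4,0,0,0],[0,-91,-111,-4,0,0,0],[0,-114,-139,-4,0,0,0],[0,-134,-164,-4,0,0,0],[0,-147,-181,-4,0,0,0],[0,-147,-181,-4,0,0,0],[0,-147,-181,-4,0,0,0],[0,-147,-181,-4,0,0,0]])

```text
time: 6.4
eef_pos: [0.4378, -0.1062, 0.1372]
orientation: [179.9, 0.0, 87.1]
wrist_force: [-0.1, -0.5, 0.7]
width: 1.0
grip_force: 0.0
```

```bash
python3 -c "
from h import *
go([.4375,-.1069,.14],[.4375,-.1069,.012])
im=optics.get_image('top'); cv2.imwrite('pics/t2.png',im[100:340,150:550,::-1].repeat(2,0).repeat(2,1))"
```

```text
6.4 [ 0.4378 -0.1062  0.1372] [1.7993e+02 2.0000e-02 8.7090e+01] turn [ 0.07  0.02 -0.01]
[0.4375, -0.1069, 0.14] [-0.7 -0.3 -2.8]
[0.4375, -0.1069, 0.012] [ -0.7  -0.4 125.2]
```

View pics/t2.png

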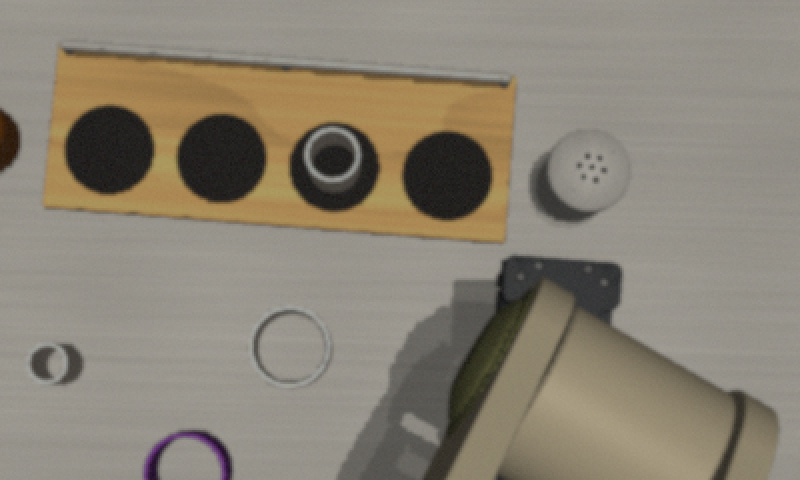

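The 42 is upright on the second pad from the dredger, with its rim centre at crop (332,154), which is (316,177) in the full image. Next I'll grip the 52.

>>> move_arm(deltas=[[0,-1,0,40,0,0,0],[0,-1,0,75,0,0,0],[0,-1,0,100,0,0,0],[0,-1,0,117,0,0,0],[0,-1,0,125,0,0,0],[0,-1,0,125,0,0,0],[255,-1,0,125,0,0,0],[255,-1,0,125,0,0,0],[255,-1,0,125,0,0,0],[255,-1,0,125,0,0,0]])

```text
time: 7.28
eef_pos: [0.4376, -0.1075, 0.0125]
orientation: [179.9, 0.0, 87.1]
wrist_force: [-0.6, 0.8, 0.8]
width: 0.725
grip_force: 0.0
```

>>> move_arm(deltas=[[255,0,0,0,0,0,0],[255,0,0,0,0,0,0],[255,0,0,0,0,0,0],[255,0,0,0,0,0,0],[255,0,0,0,0,0,0]])

```text
time: 7.7
eef_pos: [0.4373, -0.1075, 0.0121]
orientation: [180.0, 0.0, 87.1]
wrist_force: [-0.8, -0.0, 6.2]
width: 0.597
grip_force: 8.0
```

```bash
python3 -c "
from h import *
print(cast('top',315.8,177,.06)); go([.6294,.1202,.022])"
```

```text
[0.62456771 0.03054362 0.06      ]
7.7 [ 0.4373 -0.1075  0.0121] [1.7996e+02 2.0000e-02 8.7090e+01] turn [ 0.04  0.02 -0.01]
[0.6294, 0.1202, 0.022] [237.1 180.3  -9.8]
```

>>> move_arm(deltas=[[255,0,0,-20,0,0,0],[255,0,0,-60,0,0,0],[255,0,0,-100,0,0,0],[255,28,20,-120,0,0,0],[255,60,45,-120,0,0,0],[255,92,69,-120,0,0,0],[255,124,94,-120,0,0,0],[255,156,119,-120,0,0,0],[255,188,143,-120,0,0,0],[255,215,163,-120,0,0,0]])

```text
time: 8.53
eef_pos: [0.6117, 0.1015, 0.1313]
orientation: [-180.0, -0.0, 87.1]
wrist_force: [0.3, -1.1, -0.8]
width: 0.592
grip_force: 8.0
```

>>> move_arm(deltas=[[255,15,12,0,0,0,0],[255,22,17,0,0,0,0],[255,22,17,0,0,0,0],[255,22,17,0,0,0,0],[255,22,17,0,0,0,0]])

```text
time: 8.95
eef_pos: [0.6282, 0.1191, 0.1317]
orientation: [-180.0, 0.0, 87.0]
wrist_force: [0.7, -0.3, -0.8]
width: 0.594
grip_force: 8.0
```

```bash
python3 -c "
from h import *
go([.6294,.1202,.022]); print(r.state()['width']*88)"
```

```text
8.95 [0.6282 0.1191 0.1317] [-1.7996e+02  2.0000e-02  8.7030e+01] turn [-0.04  0.02 -0.07]
[0.6294, 0.1202, 0.022] [  1.2   1.2 109.7]
52.28507644238546
```

>>> move_arm(deltas=[[255,1,1,35,0,0,0],[255,1,1,65,0,0,0],[255,1,1,88,0,0,0],[255,1,1,100,0,0,0],[255,1,1,106,0,0,0],[255,1,1,109,0,0,0],[255,1,1,110,0,0,0],[255,1,1,110,0,0,0]])

```text
time: 9.62
eef_pos: [0.6305, 0.121, 0.023]
orientation: [179.9, -0.0, 87.1]
wrist_force: [-0.2, 0.9, -0.2]
width: 0.596
grip_force: 8.0
```

>>> move_arm(deltas=[[180,0,0,0,0,0,0],[60,0,0,0,0,0,0],[0,0,0,0,0,0,0],[0,0,0,0,0,0,0],[0,0,0,0,0,0,0],[0,0,0,-10,0,0,0],[0,0,0,-40,0,0,0],[0,0,0,-80,0,0,0],[0,0,0,-115,0,0,0],[0,0,0,-115,0,0,0]])

```text
time: 10.45
eef_pos: [0.6328, 0.1214, 0.1454]
orientation: [179.3, -0.0, 87.1]
wrist_force: [-0.1, 0.4, 0.2]
width: 1.004
grip_force: 0.0
```

```bash
python3 -c "
from h import *
go([.4802,.0576,.14])"
```

```text
10.45 [0.6328 0.1214 0.1454] [ 1.7926e+02 -5.0000e-02  8.7100e+01] turn [ 0.74 -0.05  0.  ]
[0.4802, 0.0576, 0.14] [ -71.4 -149.2    3.4]
```

>>> move_arm(deltas=[[0,-14,-30,0,0,0,0],[0,-30,-64,0,0,0,0],[0,-46,-98,0,0,0,0],[0,-62,-130,0,0,0,0],[0,-72,-147,0,0,0,0],[0,-72,-147,0,0,0,0],[0,-72,-147,0,0,0,0],[0,-72,-147,0,0,0,0],[0,-72,-147,0,0,0,0]])

```text
time: 11.2
eef_pos: [0.4804, 0.057, 0.1369]
orientation: [180.0, 0.0, 87.1]
wrist_force: [-0.1, 0.8, -0.1]
width: 0.998
grip_force: 0.0
```

```bash
python3 -c "
from h import *
go([.4802,.0576,.012])"
```

```text
11.2 [0.4804 0.057  0.1369] [179.96   0.    87.12] turn [0.04 0.   0.02]
[0.4802, 0.0576, 0.012] [  0.6  -0.3 124.9]
```

>>> move_arm(deltas=[[0,0,0,40,0,0,0],[0,0,0,75,0,0,0],[0,0,0,100,0,0,0],[0,0,0,117,0,0,0],[0,0,0,125,0,0,0],[0,0,0,125,0,0,0],[255,0,0,125,0,0,0],[255,0,0,125,0,0,0],[255,0,0,125,0,0,0],[255,0,0,125,0,0,0]])

```text
time: 12.03
eef_pos: [0.48, 0.0567, 0.0126]
orientation: [179.9, 0.0, 87.1]
wrist_force: [0.1, -0.7, 0.9]
width: 0.72
grip_force: 0.4
```

>>> move_arm(deltas=[[255,0,0,0,0,0,0],[255,0,0,0,0,0,0],[255,0,0,0,0,0,0],[255,0,0,0,0,0,0]])

```text
time: 12.37
eef_pos: [0.48, 0.0567, 0.0125]
orientation: [179.9, 0.0, 87.1]
wrist_force: [-1.8, 0.8, 6.7]
width: 0.707
grip_force: 8.0
```

```bash
python3 -c "
from h import *
go([.634,.2099,.022])"
```

```text
12.37 [0.48   0.0567 0.0125] [179.9    0.    87.09] turn [ 0.1   0.   -0.01]
[0.634, 0.2099, 0.022] [160.8 146.   -9.2]
```

>>> move_arm(deltas=[[255,0,0,-20,0,0,0],[255,0,0,-60,0,0,0],[255,0,0,-100,0,0,0],[255,25,22,-120,0,0,0],[255,53,48,-120,0,0,0],[255,81,74,-120,0,0,0],[255,109,99,-120,0,0,0],[255,135,123,-120,0,0,0],[255,152,138,-120,0,0,0],[255,161,146,-120,0,0,0]])

```text
time: 13.2
eef_pos: [0.6343, 0.2122, 0.131]
orientation: [-180.0, -0.0, 87.2]
wrist_force: [-1.0, 0.0, 0.3]
width: 0.708
grip_force: 8.0
```

>>> move_arm(deltas=[[255,0,0,0,0,0,0],[255,0,0,0,0,0,0],[255,0,0,0,0,0,0]])

```text
time: 13.45
eef_pos: [0.6328, 0.2094, 0.1316]
orientation: [-180.0, 0.0, 87.1]
wrist_force: [0.6, -0.1, -1.3]
width: 0.708
grip_force: 8.0
```

```bash
python3 -c "
from h import *
go([.634,.2099,.022]); print(r.state()['width']*88)"
```

```text
13.45 [0.6328 0.2094 0.1316] [-1.7995e+02  2.0000e-02  8.7070e+01] turn [-0.05  0.02 -0.03]
[0.634, 0.2099, 0.022] [  0.6   1.2 109.6]
62.265962092366
```

>>> move_arm(deltas=[[255,0,0,35,0,0,0],[255,0,0,65,0,0,0],[255,0,0,88,0,0,0],[255,0,0,100,0,0,0],[255,0,0,106,0,0,0],[255,0,0,109,0,0,0],[255,0,0,110,0,0,0],[255,0,0,110,0,0,0]])

```text
time: 14.12
eef_pos: [0.634, 0.2101, 0.023]
orientation: [179.9, -0.0, 87.1]
wrist_force: [-0.8, -0.4, -0.5]
width: 0.708
grip_force: 8.0
```

>>> move_arm(deltas=[[180,0,0,0,0,0,0],[60,0,0,0,0,0,0],[0,0,0,0,0,0,0],[0,0,0,0,0,0,0],[0,0,0,0,0,0,0],[0,0,0,-10,0,0,0],[0,0,0,-40,0,0,0],[0,0,0,-80,0,0,0],[0,0,0,-115,0,0,0],[0,0,0,-115,0,0,0]])

```text
time: 14.95
eef_pos: [0.6363, 0.2107, 0.1458]
orientation: [179.2, -0.2, 87.1]
wrist_force: [0.1, -0.6, -0.0]
width: 0.999
grip_force: 0.0
```

```bash
python3 -c "
from h import *
go([.4627,.239,.14])"
```

```text
14.95 [0.6363 0.2107 0.1458] [ 1.7925e+02 -1.5000e-01  8.7100e+01] turn [ 0.75 -0.15  0.  ]
[0.4627, 0.239, 0.14] [  19.5 -174.8    3.5]
```

>>> move_arm(deltas=[[0,3,-30,0,0,0,0],[0,7,-66,0,0,0,0],[0,12,-104,0,0,0,0],[0,16,-140,0,0,0,0],[0,19,-163,0,0,0,0],[0,19,-173,0,0,0,0],[0,19,-173,0,0,0,0],[0,19,-173,0,0,0,0],[0,19,-173,0,0,0,0]])

```text
time: 15.7
eef_pos: [0.4626, 0.2378, 0.1371]
orientation: [179.9, -0.0, 87.1]
wrist_force: [0.9, 0.4, -0.2]
width: 1.0
grip_force: 0.0
```

```bash
python3 -c "
from h import *
go([.4627,.239,.012])"
```

```text
15.7 [0.4626 0.2378 0.1371] [ 1.7994e+02 -2.0000e-02  8.7070e+01] turn [ 0.06 -0.02 -0.03]
[0.4627, 0.239, 0.012] [ 1.200e+00 -1.000e-01  1.251e+02]
```

>>> move_arm(deltas=[[0,1,0,40,0,0,0],[0,1,0,75,0,0,0],[0,1,0,100,0,0,0],[0,1,0,117,0,0,0],[0,1,0,125,0,0,0],[0,1,0,125,0,0,0],[255,1,0,125,0,0,0],[255,1,0,125,0,0,0],[255,1,0,125,0,0,0],[255,1,0,125,0,0,0]])

```text
time: 16.53
eef_pos: [0.4622, 0.239, 0.0127]
orientation: [179.9, -0.0, 87.1]
wrist_force: [0.5, -0.4, -0.1]
width: 0.718
grip_force: 0.0
```

>>> move_arm(deltas=[[255,0,0,0,0,0,0],[255,0,0,0,0,0,0],[255,0,0,0,0,0,0],[255,0,0,0,0,0,0],[255,0,0,0,0,0,0],[255,0,0,0,0,0,0],[255,0,0,0,0,0,0],[255,0,0,0,0,0,0]])

```text
time: 17.2
eef_pos: [0.4617, 0.2389, 0.0118]
orientation: [180.0, -0.0, 87.1]
wrist_force: [0.8, -0.1, 1.3]
width: 0.366
grip_force: 8.0
```

```bash
python3 -c "
from h import *
go([.6203,-.0593,.022])"
```

```text
17.2 [0.4617 0.2389 0.0118] [179.99  -0.    87.09] turn [ 0.01 -0.   -0.01]
[0.6203, -0.0593, 0.022] [-289.8  173.5  -10.2]
```

>>> move_arm(deltas=[[255,0,0,-20,0,0,0],[255,0,0,-60,0,0,0],[255,0,0,-100,0,0,0],[255,-25,15,-120,0,0,0],[255,-58,35,-120,0,0,0],[255,-91,55,-120,0,0,0],[255,-124,75,-120,0,0,0],[255,-157,95,-120,0,0,0],[255,-190,115,-120,0,0,0],[255,-223,135,-120,0,0,0]])

```text
time: 18.03
eef_pos: [0.5856, 0.0075, 0.1315]
orientation: [-180.0, -0.0, 87.1]
wrist_force: [-0.7, 0.6, -0.3]
width: 0.373
grip_force: 8.0
```

>>> move_arm(deltas=[[255,-28,17,0,0,0,0],[255,-50,29,0,0,0,0],[255,-62,36,0,0,0,0],[255,-67,39,0,0,0,0],[255,-67,39,0,0,0,0],[255,-67,39,0,0,0,0],[255,-67,39,0,0,0,0]])

```text
time: 18.62
eef_pos: [0.6203, -0.0584, 0.1317]
orientation: [-180.0, -0.0, 87.2]
wrist_force: [-0.8, -0.4, -0.4]
width: 0.367
grip_force: 8.0
```

```bash
python3 -c "
from h import *
go([.6203,-.0593,.022]); print(r.state()['width']*88)"
```

```text
18.62 [ 0.6203 -0.0584  0.1317] [-1.7997e+02 -2.0000e-02  8.7150e+01] turn [-0.03 -0.02  0.05]
[0.6203, -0.0593, 0.022] [-9.000e-01  1.000e-01  1.097e+02]
32.25801171771088
```

>>> move_arm(deltas=[[255,-1,0,35,0,0,0],[255,-1,0,65,0,0,0],[255,-1,0,88,0,0,0],[255,-1,0,100,0,0,0],[255,-1,0,106,0,0,0],[255,-1,0,109,0,0,0],[255,-1,0,110,0,0,0],[255,-1,0,110,0,0,0]])

```text
time: 19.28
eef_pos: [0.6213, -0.0606, 0.0229]
orientation: [179.9, 0.0, 87.1]
wrist_force: [-0.7, -0.8, -0.3]
width: 0.37
grip_force: 8.0
```

>>> move_arm(deltas=[[180,0,0,0,0,0,0],[60,0,0,0,0,0,0],[0,0,0,0,0,0,0],[0,0,0,0,0,0,0],[0,0,0,0,0,0,0],[0,0,0,-10,0,0,0],[0,0,0,-40,0,0,0],[0,0,0,-80,0,0,0],[0,0,0,-120,0,0,0],[0,0,0,-140,0,0,0]])

```text
time: 20.12
eef_pos: [0.6219, -0.0609, 0.1678]
orientation: [179.6, 0.1, 87.1]
wrist_force: [0.6, -0.1, 0.4]
width: 0.999
grip_force: 0.0
```

>>> move_arm(deltas=[[0,-20,-35,0,0,0,0],[0,-40,-70,0,0,0,0],[0,-60,-105,0,0,0,0],[0,-80,-140,0,0,0,0],[0,-100,-175,0,0,0,0],[0,-120,-200,0,0,0,0],[0,-140,-210,0,0,0,0],[0,-160,-210,0,0,0,0],[0,-160,-210,0,0,0,0],[0,-160,-210,0,0,0,0]])

```text
time: 20.95
eef_pos: [0.4028, -0.2101, 0.1623]
orientation: [180.0, 0.0, 87.0]
wrist_force: [-0.2, -0.4, 0.8]
width: 1.003
grip_force: 0.0
```

```bash
python3 -c "
from h import *
im=optics.get_image('top')
g=cv2.resize(im[110:240,150:480],None,fx=2.4,fy=2.4,interpolation=cv2.INTER_CUBIC); s=optics.get_image('side')[180:380,170:370]
cv2.imwrite('pics/f.png',g[:,:,::-1]); cv2.imwrite('pics/fs.png',cv2.resize(s,None,fx=2.5,fy=2.5)[:,:,::-1])"
```

```text
(no output)
```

View pics/f.png

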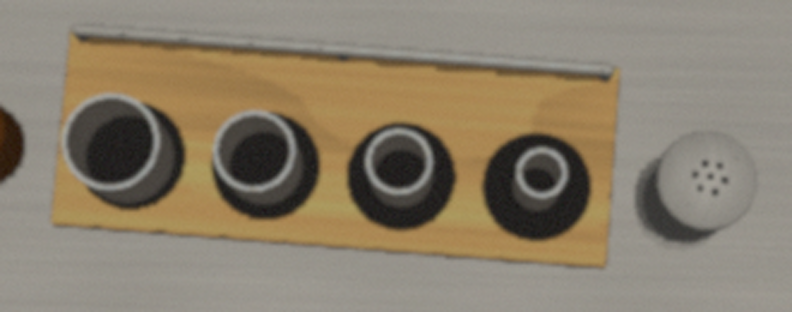

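View pics/fs.png

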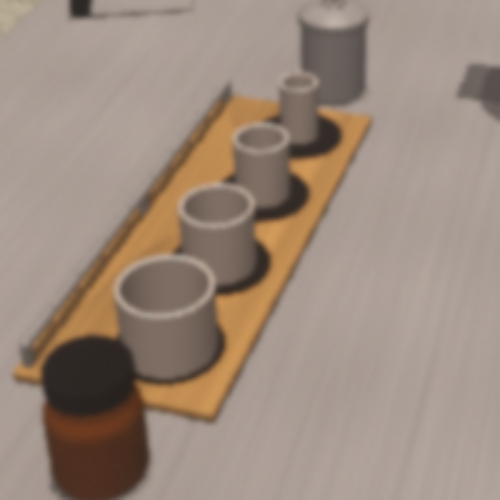

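All four cutters stand upright on their pads in the right order. Rim centres in the crop are (111,142), (254,151), (398,161) and (541,173), and the dredger hasn't moved. I'll check the centring, then hand in.

```bash
python3 -c "
from h import *
P=[(.634,.2099),(.6294,.1202),(.6248,.0305),(.6203,-.0593)]
e=np.array([1000*(cast('top',x/2.4+149.7,y/2.4+109.7,.06)[:2]-p) for (x,y),p in zip([(111,142),(254,151),(398,161),(541,173)],P)])
print(e.round(1))
if abs(e).max()<7: print(order.finish_job())"
```

```text
[[-1.8  1.4]
 [-0.6  1.1]
 [ 0.1  0.5]
 [-0.6  0.7]]
the job is handed in; nothing more can be done
None
```

The job is handed in: all four cutters stand upright in size order, smallest next to the dredger, each within about 2 mm of its pad centre by the top camera, and the dredger was not touched; the hand-in returned no verdict.

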